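# Vent the leak tester and unload the housing

### The job

The leak test is over. First press the big button on the sloping console fully down and let it come back up, to vent the tester; only then pull the tester's drawer out as far as it goes, lift the flanged housing out of it and set it down upright on the floor of the open tray, holding it until it stands (do not drop or tip it). Leave the drawer open for the next part, the button up, and do not disturb the wrench, ring, carton and jar.

Things in the scene. Friction and masses are not known exactly. Their poses are not given: they have to be found in the camera images.
- console: Fixed grey control console, 180 mm wide (y), 180 mm deep (x -72 to +108), 128 mm high at its back. Origin: on the bench, under the middle of its sloping face. The face looks to the robot (console -x); its normal leans 35 degrees from vertical towards -x; its middle is 80 mm up.
- drop_guard (a point): Middle of the console's drop-guard: a 12 mm round steel bar, 160 mm long along the console's y, at x = -17, z = 222 mm of the console, straight above the button, on side bars (y = +-80 mm) that run back to posts at x = +88 mm. It bars a vertical approach to the button: come in tilted, along the button's axis.
- vent_top (a point): Centre of the pressing face of the one push button on the console: a black disc 60 mm in diameter standing 26 mm above the middle of the sloping face (steel collar 76 mm in diameter, 12 mm high). Its z axis is the outward normal (35 degrees from vertical towards the console's -x); the button goes down along -z. Moves with the button.
- vent (a joint): Travel of the push button in m: 0 up, 0.010 fully down; spring, about 1.2 N to start and 4 N fully down.
- tester: Fixed low grey leak-test unit, 240 x 240 mm, 115 mm high, with one drawer in its front (-x) side and a gauge block on the rear of its top (from x = +55 mm, up to 203 mm high). Origin: on the bench under its centre; the drawer slides out to its -x. Closed front face at x = -120 mm.
- tester_drawer0 (a joint): Opening of the drawer in m: 0 shut, 0.166 fully out at its stop. The drawer stays where it is left; inside it is 195 mm (x) by 198 mm (y), wall tops 93 mm and floor 22 mm above the bench.
- drawer_handle (a point): Middle of the drawer's bar handle: a steel bar 11 mm thick and 120 mm long along the tester's y, its axis 35 mm in front of the drawer's face and about 91 mm above the bench (24 mm below the tester's top), carried by two 8 mm stems 51 mm either side of the middle. Moves with the drawer.
- housing: Loose aluminium flanged housing, 0.45 kg: square flange 84 x 84 x 12 mm below, round hub 52 mm in diameter above, 74 mm high in all. Origin: centre of its underside, z up. Starts inside the shut drawer, flange down.
- tray: Loose open blue plastic tray, 220 mm (x) by 180 mm (y), 50 mm high, walls and floor 5 mm. Origin: centre of its underside.
- wrench: Bystander: steel spanner about 180 mm long lying on the bench; origin under its middle.
- race: Bystander: flat steel ring 80 mm outside diameter, 20 mm high; origin at the centre of its underside.
- carton: Bystander: cardboard carton 90 x 90 x 75 mm; origin at the centre of its underside.
- jar: Bystander: grey closed jar, 72 mm in diameter, 95 mm high; origin at the centre of its underside.

How it is judged:
On the way, in this order (a step that is already met when the one before it is completed fails the run):
1. the button is fully down, with the drawer still shut (value of joint vent above 0.0085 m and value of joint tester_drawer0 below 0.015 m), for 0.1 s.
2. the button has come back up (value of joint vent below 0.002 m), for 0.1 s.
3. the drawer is fully out (value of joint tester_drawer0 above 0.15 m), for 0.2 s.
4. the housing stands upright on the tray's floor, still held by the fingers (x of housing in the frame of tray between -0.09 and 0.09 m and y of housing in the frame of tray between -0.07 and 0.07 m and z of housing in the frame of tray between -0.005 and 0.011 m and angle between housing's own z axis and vertical below 0.12 rad and contact force between the fingers and housing above 0.5 N), for 0.1 s.
At the end, for the whole second after the job is handed in: The housing stands upright (within 7 degrees), at rest and released, on the floor of the level tray; the drawer is still open by at least 140 mm of its 166 mm; the button is up (within 2 mm) (x of housing in the frame of tray between -0.09 and 0.09 m and y of housing in the frame of tray between -0.07 and 0.07 m and z of housing in the frame of tray between -0.005 and 0.011 m and angle between housing's own z axis and vertical below 0.12 rad and linear speed of housing below 0.02 m/s and contact force between the fingers and housing below 0.1 N and contact force between housing and tray above 0.5 N and value of joint tester_drawer0 above 0.14 m and value of joint vent below 0.002 m and angle between tray's own z axis and vertical below 0.1 rad); the robot touches nothing.
It fails at once if the housing is tipped by more than 35 degrees (angle between housing's own z axis and vertical above 0.6 rad).
It fails at once if the wrench is moved by more than 25 mm (distance of wrench from where it was at the start of the episode above 0.025 m).
It fails at once if the ring is moved by more than 25 mm (distance of race from where it was at the start of the episode above 0.025 m).
It fails at once if the carton is moved by more than 25 mm (distance of carton from where it was at the start of the episode above 0.025 m).
It fails at once if the jar is moved by more than 25 mm (distance of jar from where it was at the start of the episode above 0.025 m).
It also fails if it takes over 72 s, if anything falls off the work surface, if the arm or the gripper's body presses on something with over 40 N, if the wrist force passes 120 N, or if a joint passes its speed limit or range.

### The arm

A 7-joint arm with a two-finger parallel gripper is mounted at the origin on the work surface. World frame = base frame: x ahead of the robot, y to its left, z up, the work surface at z = 0. Lengths are in m, angles in rad, forces in N, time in s.
With the tool pointing down it reaches from about 0.4 to 0.85 m from the base axis. Payload 10.4 kg.
Tool frame: the origin (TCP) lies between the finger pads; the fingertips stand ahead of it and the grasp point (between the pads) lies 3 mm ahead of it (r.tips_ahead is the z of the fingertips in the tool frame, in m); z points along the fingers, y is the line along which they close (so a half turn about z gives the same grasp; the last joint's range is limited). The gripper opens to 87 mm and grips with 3 to 60 N. Pads are 19 mm wide; open, the fingers measure 117 mm over their backs; the gripper's body (75 mm by 190 mm) begins 51 mm behind the grasp point.
Start: joints at [1.197, 0.332, -0.065, 1.46, 0.022, 1.35, -0.088], TCP at [0.215, -0.587, 0.245] pointing down, gripper open.
Joint ranges: [-2.6, 2.6], [-0.5, 2.12], [-1.47, 1.34], [0.16, 2.42], [-1.27, 4.41], [0.06, 2.06], [-2.6, 2.6]. Speed limits (rad/s): [2.22, 2.22, 2.79, 2.79, 3.14, 3.14, 3.14].

### API

Orientations are given as a unit quaternion [x, y, z, w].
In Python, from bench import telemetry, camera, get_calibration, r gives the robot as it stands.
- The arm moves only by the tool drive_tool, never from a script. Its argument "series" is one flat list of numbers, 7 for each row, row after row: the turn, a rotation vector about the tool's x, y, z in units of 5 degrees (1.0 is 5 degrees), then the shift along the tool's x, y, z in units of 40 mm (1.0 is 40 mm), then the opening, from -1 (shut) to 1 (fully open). A call has 1 to 10 rows; each row is the pose to reach, as a shift and turn from the pose commanded when the call began, along the tool's axes at that moment; what a row does not reach only later rows make up. A row lasts 1/12 s, in which the tool goes at most 41.7 mm and 7.16 degrees, less where a joint would pass 70% of its speed; a pose out of reach is approached as far as the arm can. A call with a gripper value outside its range is refused whole. The fingers move at their own pace and stop on an object; "grip_force" is the grip in N (left out, the last holds). Time passes only in rows, so rows that repeat a pose let the fingers close. It gives the time, the measured TCP pose, the force, the opening and the grip force at its end, in the units of the state.
- telemetry.read_state(): the state, without advancing time (a new reading comes with each control period).
- camera(name): name is "scene" or "side" or "wrist"; returns the picture (400x640x3 uint8, red, green, blue); there is no depth.
- get_calibration(name): a dict with "fovy" (degrees; the focal length in pixels is half the picture's height over the tangent of half this angle, whatever the lens; pixels are square), "cx", "cy" (the principal point, pixels), "xyz" and "rotation" of the camera in the world. Camera axes: x right, y up, looking along -z (the intrinsics and any distortion apply to the point x, -y, -z); pixel columns grow to the right and rows downward; lengths in m; the calibration is good to about 2 mm. A picture is of the moment at which its call begins: read the wrist's pose just before it. get_calibration takes no time and is no camera call; for the wrist camera it gives the pose at the moment of the call.
- r.close_job(): hands the job in; it is judged then, once.
The state is a dict: "time": time; "joint_positions": joint angles; "joint_vel": joint speeds; "joint_torque": joint torques, N m; "ee_pos": TCP position; "eef_rot": TCP orientation; "ft_force": force on the tool from outside, world axes, zero at the start; "torque": the same for the moment, N m; "width": finger opening in m; "grip_force": force on a finger pad.
Only numpy, scipy, OpenCV 4.12 (cv2) and the standard library are available. Lean on these libraries where they do the work, as an engineer would, in place of code of your own. Each camera call takes 0.05 s, during which the arm holds its last target. There are 200 camera calls.

## Working session

There is one attempt and no reset: what is moved stays moved. The work goes in short steps, Python scripts to look and compute and a tool call to move; the robot and the scene stay as the last step left them, time stands still between calls to the robot, and variables do not carry over. Pictures are saved under pics/ and viewed, at most 10 in all, crops included, and the job is handed in when it is done.

Besides the shell and the picture viewer there is one more tool, called after "Emit:" as name(argument=value, ...) on one line, values as JSON. drive_tool: Moves the arm, as the interface text tells. Its arguments: {"type":"object","properties":{"series":{"type":"array"},"grip_force":{"type":"number"}},"required":["series"]}

```bash
mkdir -p pics; ls; cat > h.py <<'E'
import numpy as np, cv2
from scipy.spatial.transform import Rotation as R
from bench import telemetry, camera, get_calibration, r
def save(n,f):
    im=camera(n); cv2.imwrite('pics/'+f,im[:,:,::-1]); return im
E
python3 - <<'E'
from h import *
for n in("scene","side"):
    c=get_calibration(n); print(n,c)
    save(n,n+'0.png')
print(get_calibration("wrist")); s=telemetry.read_state(); print(s['ee_pos'],s['eef_rot'],s['time'],s['width'],r.tips_ahead)
E
```

```text
pics
scene {'fovy': 56.80445095607514, 'cx': 321.0518989726203, 'cy': 197.63504080057254, 'xyz': array([ 1.26059537, -0.04684226,  0.9545095 ]), 'rotation': array([0.25051086, 0.24367721, 0.63304496, 0.69073859])}
side {'fovy': 48.88602930947603, 'cx': 315.85905405218165, 'cy': 199.3367839526785, 'xyz': array([ 0.55796363, -0.99144071,  0.9022914 ]), 'rotation': array([ 0.43903786, -0.00301534, -0.02461475,  0.89812626])}
{'fovy': 60.56916082582751, 'cx': 313.7615437222194, 'cy': 203.96617878745403, 'xyz': array([ 0.27611813, -0.56423445,  0.38371499]), 'rotation': array([-0.10071655,  0.07125999, -0.56891037,  0.81309236])}
[ 0.2146571  -0.58664782  0.24383794] [ 9.84653745e-01  1.74518211e-01 -1.38442060e-04 -6.14213052e-04] 0.1 0.08712144751145068 0.022
```

View pics/scene0.png

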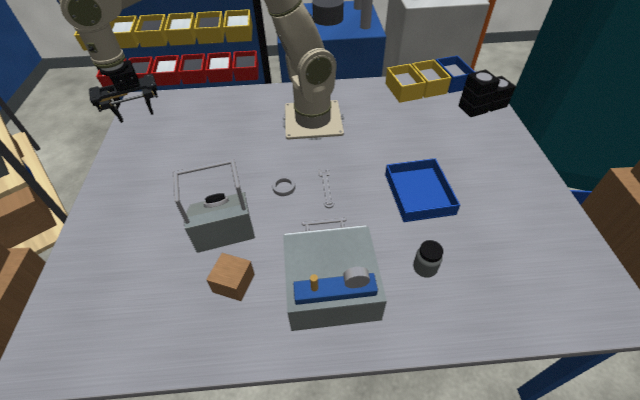

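View pics/side0.png

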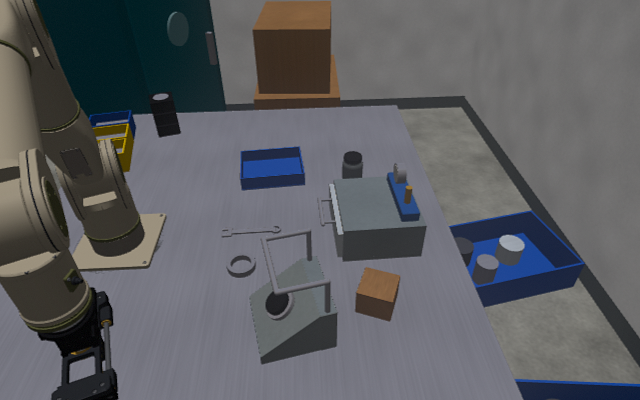

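The scene view has the console at (218,215), tester at (333,275), handle at (325,222), tray at (421,190), wrench at (327,190), ring at (284,186), carton at (231,276) and jar at (428,258). In the side view the button is at (277,303) and the handle at (322,210). Next I'll enlarge both for accurate pixel positions.

```bash
cat >> h.py <<'E'
def ray(n,u,v,c=None):
    c=c or get_calibration(n); f=200/np.tan(np.radians(c['fovy']/2))
    d=np.array([(u-c['cx'])/f,-(v-c['cy'])/f,-1.]); return np.array(c['xyz']),R.from_quat(c['rotation']).apply(d)
def onz(n,u,v,z,c=None):
    o,d=ray(n,u,v,c); return o+d*(z-o[2])/d[2]
def tri(*obs):
    A=np.zeros((3,3));b=np.zeros(3);L=[]
    for n,u,v in obs:
        o,d=ray(n,u,v); d=d/np.linalg.norm(d); P=np.eye(3)-np.outer(d,d); A+=P;b+=P@o; L.append((o,P))
    x=np.linalg.solve(A,b); return x,[round(float(np.linalg.norm(P@(x-o)))*1000,1) for o,P in L]
def crop(f,o,x0,y0,x1,y1,k,step=20):
    im=cv2.imread('pics/'+f)[y0:y1,x0:x1]; im=cv2.resize(im,None,fx=k,fy=k,interpolation=cv2.INTER_CUBIC)
    for x in range(-(-x0//step)*step,x1,step):
        cv2.line(im,(int((x-x0)*k),0),(int((x-x0)*k),6),(0,0,255),1); cv2.putText(im,str(x),(int((x-x0)*k)+2,14),0,.35,(0,0,255),1)
    for y in range(-(-y0//step)*step,y1,step):
        cv2.line(im,(0,int((y-y0)*k)),(6,int((y-y0)*k)),(0,0,255),1); cv2.putText(im,str(y),(8,int((y-y0)*k)+4),0,.35,(0,0,255),1)
    cv2.imwrite('pics/'+o,im)
E
python3 - <<'E'
from h import *
crop('scene0.png','c1.png',165,150,395,330,3.4); crop('side0.png','c2.png',215,140,430,365,2.6)
for n,z in(("scene",.05),("side",.05)):
    im=cv2.imread(f'pics/{n}0.png').astype(int); b,g,rr=im[...,0],im[...,1],im[...,2]
    m=((b>70)&(b>1.6*g)&(b>2*rr)).astype(np.uint8)
    for c in cv2.findContours(m,0,2)[0]:
        if cv2.contourArea(c)>300:
            q=cv2.approxPolyDP(cv2.convexHull(c),4,True)[:,0]; print(n,cv2.contourArea(c),q.tolist(),[onz(n,*p,z)[:2].round(3).tolist() for p in q])
    m=(im.max(2)<45).astype(np.uint8)
    for c in cv2.findContours(m,0,2)[0]:
        if 60<cv2.contourArea(c)<800: print('black',n,cv2.contourArea(c),[np.round(t,1) for t in cv2.fitEllipse(c)])
E
```

```text
scene 1010.0 [[373, 274], [376, 291], [295, 300], [295, 282]] [[0.767, 0.118], [0.818, 0.117], [0.824, -0.098], [0.772, -0.096]]
scene 2994.5 [[456, 213], [404, 221], [387, 165], [435, 159], [459, 204]] [[0.581, 0.409], [0.597, 0.243], [0.35, 0.239], [0.337, 0.413], [0.547, 0.43]]
scene 1190.0 [[384, 34], [323, 40], [316, 23], [344, 2], [373, 8]] [[-0.614, 0.415], [-0.587, 0.093], [-0.786, 0.072], [-1.045, 0.257], [-0.939, 0.413]]
scene 2225.0 [[0, 0], [40, 57], [6, 101], [0, 96]] [[-1.355, -1.88], [-0.579, -1.319], [-0.201, -1.308], [-0.244, -1.354]]
black scene 352.5 [array([430.8, 251.2]), array([20.2, 22.6]), np.float64(116.0)]
black scene 93.5 [array([214.3, 198. ]), array([ 6.4, 20.5]), np.float64(76.3)]
black scene 457.0 [array([580.4, 180.5]), array([15.1, 52.2]), np.float64(101.8)]
black scene 609.5 [array([ 21.4, 170.9]), array([  7.4, 155.2]), np.float64(138.4)]
black scene 184.0 [array([ 12.5, 117. ]), array([ 4.5, 77.2]), np.float64(141.8)]
black scene 64.5 [array([150.8, 102.7]), array([ 8.4, 28.4]), np.float64(155.5)]
black scene 396.0 [array([318.3,  70.7]), array([20
[... 666 characters left out ...]
0.852, 0.018]]
side 1034.0 [[299, 147], [303, 173], [240, 178], [241, 151]] [[0.548, 0.423], [0.558, 0.251], [0.345, 0.237], [0.333, 0.411]]
black side 337.5 [array([276.5, 302.8]), array([19.5, 23.7]), np.float64(46.9)]
black side 196.0 [array([ 73.1, 281.2]), array([15.5, 20. ]), np.float64(29.3)]
black side 790.5 [array([117. , 238.5]), array([30.6, 54.6]), np.float64(72.5)]
black side 386.5 [array([ 57. , 209.8]), array([ 8.9, 55.1]), np.float64(161.4)]
black side 524.0 [array([ 75.4, 162.6]), array([23. , 34.4]), np.float64(142.3)]
black side 63.5 [array([226.3, -40.3]), array([159. , 447.3]), np.float64(0.0)]
black side 68.5 [array([39.7, 40.5]), array([ 2.6, 61. ]), np.float64(155.1)]
```

View pics/c1.png

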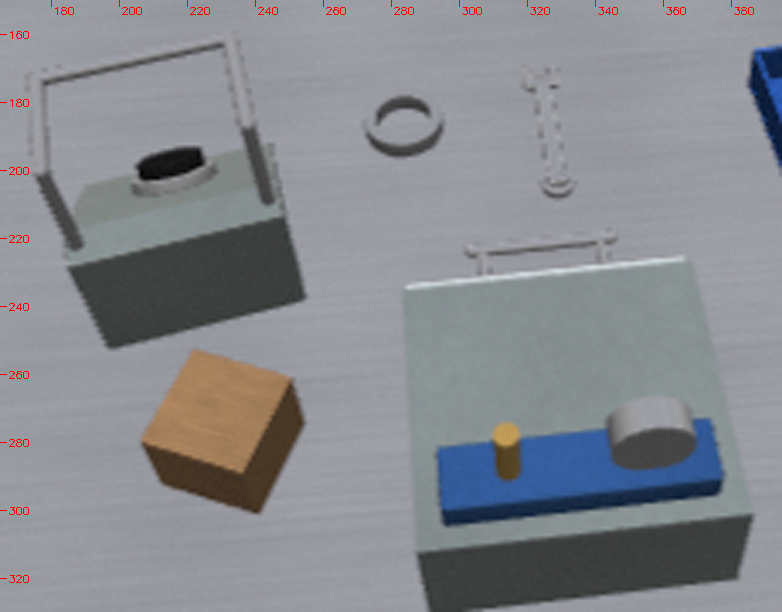

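View pics/c2.png

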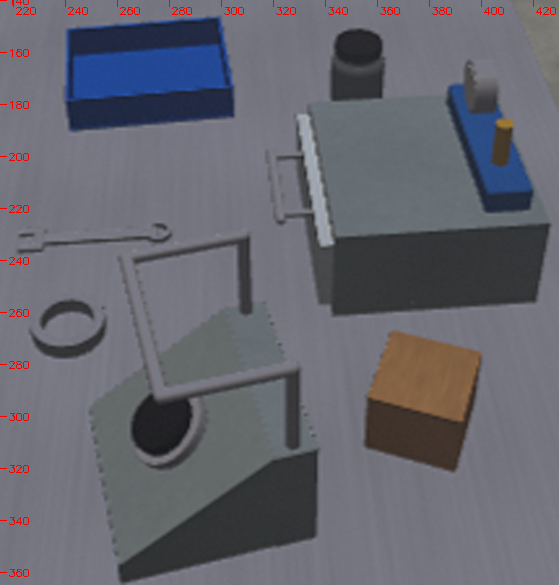

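c1 and c2 show the guard bar ends at scene (176,173)/(232,163) and side (263,240)/(278,292). The handle ends are at scene (304,224)/(344,220) and side (320,199)/(323,224). The drawer is shut and the button is clear under the guard.

```bash
python3 - <<'E'
from h import *
S=lambda x,y:("scene",x/3.4+165,y/3.4+150)
D=lambda x,y:("side",x/2.6+215,y/2.6+140)
P={}
def t(k,a,b): P[k],e=tri(a,b); print(k,P[k].round(4),e)
t('guardF',S(228,44),D(126,260)); t('guardN',S(39,80),D(163,395))
t('postF',S(246,128),D(246,238)); t('postN',S(43,176),D(293,369))
t('handleN',S(474,250),D(280,219)); t('handleF',S(609,238),D(272,153))
t('btn',("scene",214.3,198),("side",276.5,302.8))
g=P['guardF']-P['guardN']; print('guard len',np.linalg.norm(g),'yaw',np.degrees(np.arctan2(-g[0],g[1])))
h=P['handleF']-P['handleN']; print('handle len',np.linalg.norm(h),'yaw',np.degrees(np.arctan2(-h[0],h[1])))
for k,p in dict(tf1=S(405,288),tf2=S(686,258),tr2=S(750,515),tr1=S(417,551)).items(): print(k,onz(*p,.115).round(4))
for k,p in dict(tf1=D(332,234),tr1=D(548,224)).items(): print(k,onz(*p,.115).round(4))
for k,p in dict(cb1=S(68,266),cb2=S(285,212),cbN=D(317,450)).items(): print(k,onz(*p,.128).round(4))
for k,p in dict(f1=D(121,582),f2=D(90,412)).items(): print(k,onz(*p,.0295).round(4), onz(*p,0.).round(4))
# bystanders
print('ring',onz(*S(403,127),.02).round(3),'wr',onz(*S(540,77),.005).round(3),onz(*S(558,187),.005).round(3))
E
```

```text
guardF [ 0.4633 -0.2555  0.2167] [1.4, 1.4]
guardN [ 0.4972 -0.4089  0.2195] [1.1, 1.1]
postF [ 0.5674 -0.2336  0.2188] [0.8, 0.8]
postN [ 0.5997 -0.3881  0.2169] [0.5, 0.5]
handleN [ 0.6071 -0.0606  0.0881] [0.8, 0.8]
handleF [0.6048 0.0565 0.0876] [0.7, 0.7]
btn [ 0.4848 -0.334   0.0929] [0.1, 0.1]
guard len 0.15720768827303058 yaw 12.479819506630209
handle len 0.1171382517396504 yaw 1.1317586879571908
tf1 [ 0.6599 -0.1178  0.115 ]
tf2 [0.6513 0.1143 0.115 ]
tr2 [0.879  0.1232 0.115 ]
tr1 [ 0.8847 -0.1127  0.115 ]
tf1 [ 0.6578 -0.1191  0.115 ]
tr1 [ 0.8815 -0.1182  0.115 ]
cb1 [ 0.6213 -0.3919  0.128 ]
cb2 [ 0.5813 -0.2168  0.128 ]
cbN [ 0.6186 -0.3981  0.128 ]
f1 [ 0.4504 -0.448   0.0295] [ 0.4468 -0.4296  0.    ]
f2 [ 0.4113 -0.2649  0.0295] [ 0.4064 -0.2404  0.    ]
ring [ 0.393 -0.125  0.02 ] wr [0.321 0.02  0.005] [0.474 0.025 0.005]
```

```bash
cat >> h.py <<'E'
def mk(z,xaz):   # tool frame from z axis & x azimuth hint
    z=np.array(z)/np.linalg.norm(z); a=np.radians(xaz); y=np.cross(z,[np.cos(a),np.sin(a),0]); y/=np.linalg.norm(y)
    return R.from_matrix(np.c_[np.cross(y,z),y,z])
def rel(p,Rt):
    s=telemetry.read_state(); R0=R.from_quat(s['eef_rot']); print('turn',((R0.inv()*Rt).as_rotvec(True)/5).round(2),'shift',(R0.inv().apply(np.array(p)-s['ee_pos'])/.04).round(3))
az=np.radians(12.4); cx=np.array([np.cos(az),np.sin(az),0]); ez=np.array([0,0,1.])
t35=np.radians(35); n=-np.sin(t35)*cx+np.cos(t35)*ez; u=np.cos(t35)*cx+np.sin(t35)*ez
vt=np.array([.4815,-.332,.1013])
def zt(deg): a=np.radians(deg); return np.sin(a)*cx-np.cos(a)*ez
E
python3 - <<'E'
from h import *
z=zt(45); rel(vt-.006*u+.10*n-.022*z, mk(z,12.4))
R0=R.from_quat(telemetry.read_state()['eef_rot']); c=get_calibration('wrist')
print('cam in tool',R0.inv().apply(c['xyz']-telemetry.read_state()['ee_pos']),R0.inv().apply(R.from_quat(c['rotation']).apply([0,0,-1])))
E
```

```text
turn [-0.62  8.99  1.45] shift [ 6.525 -3.945  1.217]
cam in tool [ 6.54121203e-02 -1.01118321e-04 -1.39880845e-01] [-2.44806815e-01 -3.26617265e-04  9.69571821e-01]
```

Emit:
drive_tool(series=[-0.6, 9.0, 1.45, 6.5, -3.95, 1.2, -1, -0.6, 9.0, 1.45, 6.5, -3.95, 1.2, -1, -0.6, 9.0, 1.45, 6.5, -3.95, 1.2, -1, -0.6, 9.0, 1.45, 6.5, -3.95, 1.2, -1, -0.6, 9.0, 1.45, 6.5, -3.95, 1.2, -1, -0.6, 9.0, 1.45, 6.5, -3.95, 1.2, -1, -0.6, 9.0, 1.45, 6.5, -3.95, 1.2, -1, -0.6, 9.0, 1.45, 6.5, -3.95, 1.2, -1, -0.6, 9.0, 1.45, 6.5, -3.95, 1.2, -1, -0.6, 9.0, 1.45, 6.5, -3.95, 1.2, -1])

```text
time: 0.93
ee_pos: [0.4048, -0.3485, 0.1964]
eef_rot: [0.918, 0.101, 0.381, -0.042]
ft_force: [-0.0, -0.4, -0.0]
width: 0.0284
grip_force: 0.0
```

```bash
python3 - <<'E'
from h import *
z=zt(45); rel(vt-.006*u+.10*n-.022*z, mk(z,12.4))
s=telemetry.read_state(); print(s['time'],s['joint_positions'],s['ft_force'],s['width'])
save('wrist','w1.png'); save('side','s1.png')
a=cv2.imread('pics/w1.png');b=cv2.imread('pics/s1.png')
cv2.imwrite('pics/v1.png',np.hstack([cv2.resize(a,(400,250)),cv2.resize(b[200:400,180:500],(400,250))]))
c=get_calibration('wrist'); f=200/np.tan(np.radians(c['fovy']/2))
def proj(p): q=R.from_quat(c['rotation']).inv().apply(p-c['xyz']); return (c['cx']-f*q[0]/q[2], c['cy']+f*q[1]/q[2])
print('expected disc centre',proj(vt), 'top/bottom',proj(vt+.03*u),proj(vt-.03*u))
E
```

```text
turn [-0.02 -0.01  0.02] shift [-0.007  0.009  0.029]
0.9333 [ 1.31182036  0.07990291 -0.27011245  2.09017593 -0.94572103  0.94831314
  0.26279823] [-0.0415893  -0.40025483 -0.028149  ] 0.028440590159286003
expected disc centre (np.float64(311.75973190989146), np.float64(216.53025801537342)) top/bottom (np.float64(311.7274237584344), np.float64(179.10005929924966)) (np.float64(311.7915389041286), np.float64(253.37984739660124))
```

View pics/v1.png

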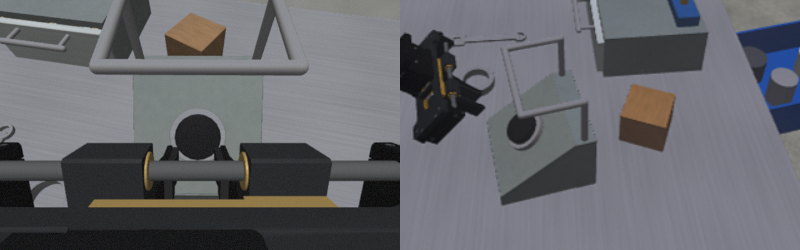

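The wrist view shows the disc at about (317,217), where (312,217) was expected, so the aim is good to about 3 mm and the guard is clear.

Emit:
drive_tool(series=[0, 0, 0, -0.17, 0.05, 0.98, -1, 0, 0, 0, -0.3, 0.05, 1.72, -1, 0, 0, 0, -0.38, 0.05, 2.15, -1, 0, 0, 0, -0.4, 0.05, 2.3, -1, 0, 0, 0, -0.42, 0.05, 2.4, -1, 0, 0, 0, -0.44, 0.05, 2.5, -1, 0, 0, 0, -0.455, 0.05, 2.58, -1, 0, 0, 0, -0.47, 0.05, 2.65, -1, 0, 0, 0, -0.47, 0.05, 2.65, -1, 0, 0, 0, -0.47, 0.05, 2.65, -1])

```text
time: 1.87
ee_pos: [0.4653, -0.3389, 0.109]
eef_rot: [0.918, 0.1, 0.381, -0.041]
ft_force: [-2.1, -1.7, 2.7]
width: 0.0006
grip_force: 1.6
```

Emit:
drive_tool(series=[0, 0, 0, -0.01, 0, 0.03, -1, 0, 0, 0, -0.015, 0, 0.06, -1, 0, 0, 0, -0.015, 0, 0.08, -1, 0, 0, 0, -0.015, 0, 0.08, -1, 0, 0, 0, -0.015, 0, 0.08, -1])

```text
time: 2.28
ee_pos: [0.4668, -0.3388, 0.1067]
eef_rot: [0.918, 0.1, 0.381, -0.041]
ft_force: [-12.4, 0.1, 13.9]
width: 0.0005
grip_force: 9.3
```

Force is 18 N, past the 4 N spring, so the button is at its stop. I'll retreat along the axis.

Emit:
drive_tool(series=[0, 0, 0, 0.1, 0, -0.5, -1, 0, 0, 0, 0.25, 0, -1.4, -1, 0, 0, 0, 0.4, 0, -2.3, -1, 0, 0, 0, 0.5, 0, -3, -1, 0, 0, 0, 0.5, 0, -3, -1, 0, 0, 0, 0.5, 0, -3, -1])

```text
time: 2.78
ee_pos: [0.3978, -0.3534, 0.2055]
eef_rot: [0.918, 0.1, 0.381, -0.04]
ft_force: [0.2, -0.9, -0.5]
width: 0.0007
grip_force: 0.0
```

```bash
python3 - <<'E'
from h import *
s=telemetry.read_state(); print(s['ee_pos'],s['ft_force'])
im=save('side','s2.png').astype(int)
m=(im.max(2)<45).astype(np.uint8)
for c in cv2.findContours(m,0,2)[0]:
    if 150<cv2.contourArea(c)<500: print([np.round(t,1) for t in cv2.fitEllipse(c)])
Rt=mk([0,0,-1],90+1.7)
rel([.45,-.1,.30],Rt); rel([.6065,-.002,.22],Rt)
E
```

```text
[ 0.39783361 -0.35339795  0.20552537] [ 0.1991024  -0.92110576 -0.48764048]
[array([276.5, 303.2]), array([19. , 23.2]), np.float64(52.1)]
[array([119.1, 165.9]), array([ 6.2, 36.7]), np.float64(167.6)]
turn [  6.21  -7.5  -14.97] shift [ 3.549 -5.88   0.17 ]
turn [  6.21  -7.5  -14.97] shift [ 5.205 -7.428  4.661]
```

The button is back up: the disc is at its original pixel (276.5,303).

```bash
python3 - <<'E'
from h import *
Rt=mk([0,0,-1],90+1.7); rel([.36,-.30,.36],Rt)
E
```

```text
turn [  6.21  -7.5  -14.97] shift [ 2.295 -1.484 -3.209]
```

Emit:
drive_tool(series=[0, 0, 0, 2.3, -1.5, -3.2, -1, 0, 0, 0, 2.3, -1.5, -3.2, -1, 0, 0, 0, 2.3, -1.5, -3.2, -1, 6.2, -7.5, -15, 2.3, -1.5, -3.2, -1, 6.2, -7.5, -15, 3.55, -5.9, 0.2, -0.4, 6.2, -7.5, -15, 3.55, -5.9, 0.2, -0.4, 6.2, -7.5, -15, 3.55, -5.9, 0.2, -0.4, 6.2, -7.5, -15, 3.55, -5.9, 0.2, -0.4, 6.2, -7.5, -15, 3.55, -5.9, 0.2, -0.4, 6.2, -7.5, -15, 3.55, -5.9, 0.2, -0.4])

```text
time: 3.67
ee_pos: [0.4516, -0.0934, 0.2975]
eef_rot: [0.855, 0.486, 0.18, -0.021]
ft_force: [0.0, -0.2, 0.4]
width: 0.0249
grip_force: 0.0
```

```bash
python3 - <<'E'
from h import *
s=telemetry.read_state(); print(s['ft_force'],s['joint_positions'],s['width'])
Rt=mk([0,0,-1],90+1.7)
rel([.45,-.1,.30],Rt); rel([.6065,-.002,.20],Rt)
E
```

```text
[ 0.03127495 -0.1695833   0.38299712] [ 1.09703905 -0.21416212 -0.6675545   1.93451351 -0.47879798  1.22532161
  0.02165881] 0.024863779508335248
turn [ 2.68 -3.28 -6.43] shift [-0.134  0.063 -0.105]
turn [ 2.68 -3.28 -6.43] shift [2.875 1.701 3.873]
```

Emit:
drive_tool(series=[2.7, -3.3, -6.4, 0, 0, 0, -0.4, 2.7, -3.3, -6.4, 0, 0, 0, -0.4, 2.7, -3.3, -6.4, 2.9, 1.7, 3.9, -0.4, 2.7, -3.3, -6.4, 2.9, 1.7, 3.9, -0.4, 2.7, -3.3, -6.4, 2.9, 1.7, 3.9, -0.4, 2.7, -3.3, -6.4, 2.9, 1.7, 3.9, -0.4, 2.7, -3.3, -6.4, 2.9, 1.7, 3.9, -0.4, 2.7, -3.3, -6.4, 2.9, 1.7, 3.9, -0.4, 2.7, -3.3, -6.4, 2.9, 1.7, 3.9, -0.4, 2.7, -3.3, -6.4, 2.9, 1.7, 3.9, -0.4])

```text
time: 4.5
ee_pos: [0.6071, -0.0073, 0.2007]
eef_rot: [0.701, 0.713, 0.0, -0.001]
ft_force: [-0.5, 0.1, 1.2]
width: 0.0261
grip_force: 0.0
```

```bash
python3 - <<'E'
from h import *
s=telemetry.read_state(); print(s['ee_pos'],s['width'])
Rt=mk([0,0,-1],90+1.7)
rel([.6065,-.002,.088],Rt)
c=get_calibration('wrist'); f=200/np.tan(np.radians(c['fovy']/2))
def proj(p): q=R.from_quat(c['rotation']).inv().apply(p-c['xyz']); return (c['cx']-f*q[0]/q[2], c['cy']+f*q[1]/q[2])
print([np.round(proj(np.array(p)),1) for p in ([.6065,-.002,.091],[.608,-.062,.091],[.605,.058,.091])])
save('wrist','w2.png'); crop('w2.png','v2.png',0,0,640,400,1.25,40)
E
```

```text
[ 0.60708152 -0.00734726  0.20070536] 0.02608452295812609
turn [-0.02 -0.03 -0.13] shift [ 0.127 -0.008  2.818]
[array([314.9, 201.5]), array([315.4, 275.1]), array([314.2, 119.1])]
```

View pics/v2.png

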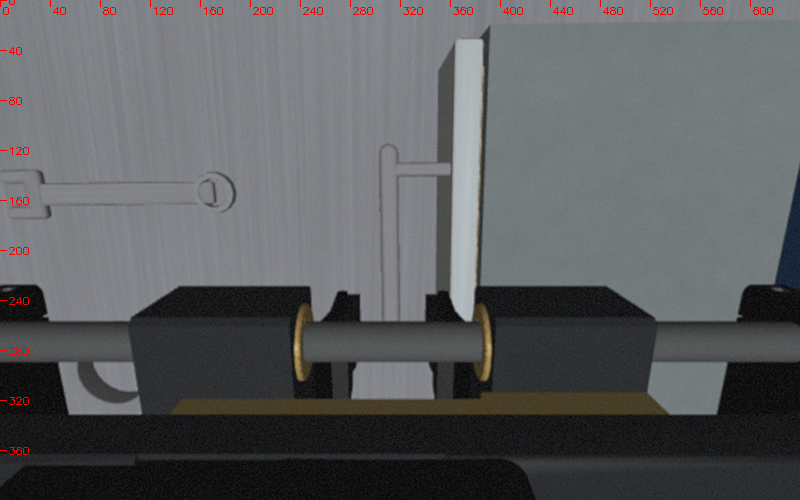

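The bar end is at (311,118), where (314,119) was expected, so the bar sits at x≈0.605. I'll descend and grip.

Emit:
drive_tool(series=[0, 0, 0, 0.12, -0.05, 1, -0.4, 0, 0, 0, 0.12, -0.05, 1.9, -0.4, 0, 0, 0, 0.12, -0.05, 2.5, -0.4, 0, 0, 0, 0.12, -0.05, 2.8, -0.4, 0, 0, 0, 0.12, -0.05, 2.8, -0.4, 0, 0, 0, 0.12, -0.05, 2.8, -1, 0, 0, 0, 0.12, -0.05, 2.8, -1, 0, 0, 0, 0.12, -0.05, 2.8, -1, 0, 0, 0, 0.12, -0.05, 2.8, -1, 0, 0, 0, 0.12, -0.05, 2.8, -1], grip_force=30)

```text
time: 5.38
ee_pos: [0.6055, -0.0041, 0.0917]
eef_rot: [0.702, 0.712, -0.0, 0.001]
ft_force: [-8.3, -1.4, 8.4]
width: 0.0096
grip_force: 29.9
```

Emit:
drive_tool(series=[0, 0, 0, 0, -0.2, -0.05, -1, 0, 0, 0, 0, -0.5, -0.05, -1, 0, 0, 0, 0, -1, -0.05, -1, 0, 0, 0, 0, -1.5, -0.05, -1, 0, 0, 0, 0, -2, -0.05, -1, 0, 0, 0, 0, -2.5, -0.05, -1, 0, 0, 0, 0, -3, -0.05, -1, 0, 0, 0, 0, -3.4, -0.05, -1, 0, 0, 0, 0, -3.7, -0.05, -1, 0, 0, 0, 0, -3.7, -0.05, -1])

```text
time: 6.22
ee_pos: [0.4551, -0.0088, 0.0918]
eef_rot: [0.702, 0.712, -0.002, 0.001]
ft_force: [0.3, -7.2, -8.0]
width: 0.0095
grip_force: 30.0
```

Emit:
drive_tool(series=[0, 0, 0, 0, -0.15, 0, -1, 0, 0, 0, 0, -0.3, 0, -1, 0, 0, 0, 0, -0.4, 0, -1, 0, 0, 0, 0, -0.43, 0, -1, 0, 0, 0, 0, -0.43, 0, -1, 0, 0, 0, 0, -0.43, 0, -1])

```text
time: 6.72
ee_pos: [0.4399, -0.0092, 0.0918]
eef_rot: [0.702, 0.712, -0.001, 0.002]
ft_force: [1.2, -11.3, -6.5]
width: 0.0097
grip_force: 30.0
```

Emit:
drive_tool(series=[0, 0, 0, 0, 0, 0, -0.4, 0, 0, 0, 0, 0, 0, -0.4, 0, 0, 0, 0, 0, 0, -0.4, 0, 0, 0, 0, 0, -0.8, -0.4, 0, 0, 0, 0, 0, -1.8, -0.4, 0, 0, 0, 0, 0, -2.8, 0.5, 0, 0, 0, 0, 0, -3.8, 1, 0, 0, 0, 0, 0, -4.8, 1, 0, 0, 0, 0, 0, -5.5, 1, 0, 0, 0, 0, 0, -5.5, 1])

```text
time: 7.55
ee_pos: [0.4425, -0.0056, 0.3175]
eef_rot: [0.701, 0.713, 0.002, 0.004]
ft_force: [0.6, 0.3, -0.6]
width: 0.0515
grip_force: 0.0
```

```bash
python3 - <<'E'
from h import *
save('wrist','w3.png'); save('scene','sc3.png'); save('side','sd3.png')
c=[cv2.resize(cv2.imread('pics/'+f)[y0:y0+160,x0:x0+200],(400,320),interpolation=2) for f,x0,y0 in(('sc3.png',260,130),('sd3.png',220,130))]
w=cv2.resize(cv2.imread('pics/w3.png'),(400,250))
cv2.imwrite('pics/v3.png',np.vstack([np.hstack(c),np.hstack([w,np.zeros_like(w)])]))
s=telemetry.read_state(); print(s['ee_pos'],s['time'])
E
```

```text
[ 0.44022735 -0.00614222  0.31153606] 7.7
```

View pics/v3.png

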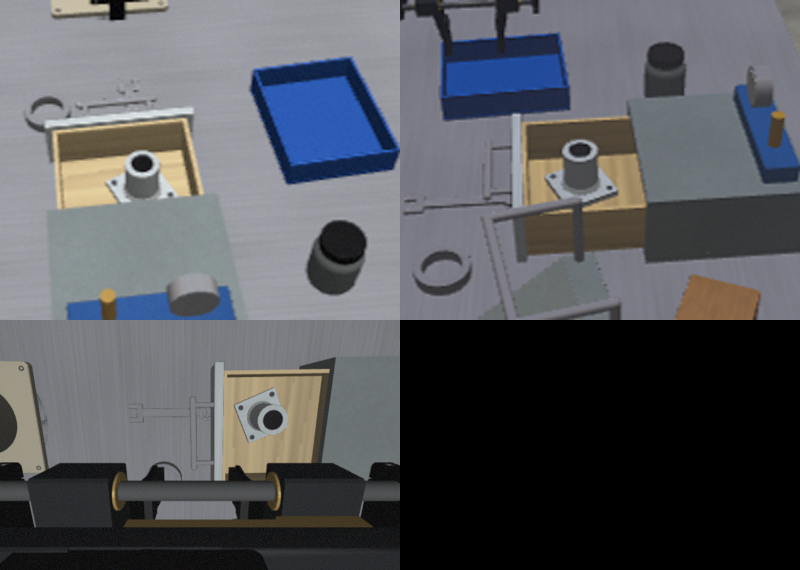

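The wrist and crop views show the drawer fully open. The housing stands in it, with the hub top near scene (331,210) and side (310,205), and the flange rotated relative to the drawer. The tray is clear.

```bash
python3 - <<'E'
from h import *
S=lambda x,y:("scene",x/2+260,y/2+130); D=lambda x,y:("side",(x-400)/2+220,y/2+130)
print('hub',tri(S(142,161),D(580,150)), onz(*S(142,161),.096),onz(*D(580,150),.096))
k=lambda n,p,z: onz(n,*p,z)[:2].round(3)
print('tray rim',[k('scene',p,.05) for p in((387,165),(435,159),(459,204))],[k('side',p,.05) for p in((299,147),(241,151))],'bot',[k('scene',p,0) for p in((404,221),(456,213))],[k('side',p,0) for p in((303,173),(240,178))])
im=cv2.imread('pics/w3.png').astype(int)
# flange top edges in wrist view: bright low-saturation blob
sub=im[80:200,360:530]; m=((sub.max(2)-sub.min(2)<18)&(sub.max(2)>110)).astype(np.uint8)
cs=sorted(cv2.findContours(m,0,2)[0],key=cv2.contourArea)[-3:]
for c in cs: print(cv2.contourArea(c),(cv2.approxPolyDP(cv2.convexHull(c),4,True)[:,0]+[360,80]).tolist())
E
```

```text
hub (array([0.57357675, 0.02018383, 0.09578118]), [2.2, 2.2]) [0.57128986 0.02129087 0.096     ] [0.57500328 0.01731901 0.096     ]
tray rim [array([0.35 , 0.239]), array([0.337, 0.413]), array([0.547, 0.43 ])] [array([0.548, 0.423]), array([0.333, 0.411])] bot [array([0.56 , 0.259]), array([0.544, 0.434])] [array([0.558, 0.324]), array([0.333, 0.309])]
0.0 [[367, 80], [360, 80]]
347.0 [[519, 199], [529, 125], [529, 199]]
4651.0 [[439, 108], [459, 150], [459, 170], [444, 181], [399, 196], [375, 135]]
```

```bash
python3 - <<'E'
from h import *
im=cv2.imread('pics/w3.png'); g=im[125:195,395:470]
m=(g.max(2)<60).astype(np.uint8)
for c in cv2.findContours(m,0,2)[0]:
    if cv2.contourArea(c)>100: e=cv2.fitEllipse(c); print(e, onz('wrist',e[0][0]+395,e[0][1]+125,.096))
Rt=mk([0,0,-1],0); rel([.55,.019,.25],Rt)
E
```

```text
((41.40517807006836, 34.457218170166016), (28.164365768432617, 30.984052658081055), 45.400115966796875) [0.566043   0.01973089 0.096     ]
turn [ 2.000e-02 -1.000e-02  1.818e+01] shift [0.586 2.752 1.542]
```

Emit:
drive_tool(series=[0, 0, 18.2, 0.6, 3.25, 1.2, 1, 0, 0, 18.2, 0.6, 3.25, 1.2, 1, 0, 0, 18.2, 0.6, 3.25, 1.2, 1, 0, 0, 18.2, 0.6, 3.25, 1.2, 1, 0, 0, 18.2, 0.6, 3.25, 1.2, 1, 0, 0, 18.2, 0.6, 3.25, 1.2, 1, 0, 0, 18.2, 0.6, 3.25, 1.2, 1, 0, 0, 18.2, 0.6, 3.25, 1.2, 1, 0, 0, 18.2, 0.6, 3.25, 1.2, 1, 0, 0, 18.2, 0.6, 3.25, 1.2, 1])

```text
time: 8.53
ee_pos: [0.5692, 0.0201, 0.2622]
eef_rot: [0.975, 0.224, -0.002, -0.001]
ft_force: [0.2, -0.3, 0.5]
width: 0.0868
grip_force: 0.0
```

```bash
python3 - <<'E'
from h import *
rel([.571,.0195,.20],mk([0,0,-1],0)); print(telemetry.read_state()['joint_positions'])
E
```

```text
turn [-0.02  0.04  5.17] shift [0.037 0.037 1.554]
[ 0.62661877  0.32724917 -0.9107436   1.54586723  0.25888144  1.39956958
 -1.42321041]
```

Emit:
drive_tool(series=[0, 0, 5.2, 0, 0.04, 0.5, 1, 0, 0, 5.2, 0.04, 0.04, 1, 1, 0, 0, 5.2, 0.04, 0.04, 1.5, 1, 0, 0, 5.2, 0.04, 0.04, 1.6, 1, 0, 0, 5.2, 0.04, 0.04, 1.6, 1, 0, 0, 5.2, 0.04, 0.04, 1.6, 1])

```text
time: 9.03
ee_pos: [0.5715, 0.0193, 0.199]
eef_rot: [1.0, 0.003, -0.001, -0.0]
ft_force: [-0.2, 0.1, -0.1]
width: 0.0869
grip_force: 0.0
```

```bash
python3 - <<'E'
from h import *
rel([.571,.0195,.078],mk([0,0,-1],0))
save('wrist','w4.png'); save('side','sd4.png')
a=cv2.resize(cv2.imread('pics/w4.png'),(400,250)); b=cv2.resize(cv2.imread('pics/sd4.png')[100:300,220:440],(400,364))
cv2.imwrite('pics/v4.png',np.hstack([a,b[:250]]))
E
```

```text
turn [-0.01  0.03  0.07] shift [-4.000e-03 -3.000e-03  3.025e+00]
```

View pics/v4.png

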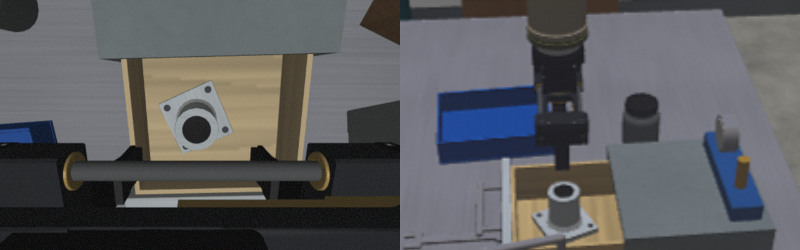

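The wrist view shows the hub's top centred between the fingers at about (314,204); the lateral centring is good. Next check is x.

```bash
python3 - <<'E'
from h import *
print(onz('wrist',314,204,.096), onz('wrist',314,206,.096))
E
```

```text
[0.57587334 0.01884872 0.096     ] [0.57435504 0.01884201 0.096     ]
```

Emit:
drive_tool(series=[0, 0, 0, 0.06, 0, 0.8, 1, 0, 0, 0, 0.06, 0, 1.6, 1, 0, 0, 0, 0.06, 0, 2.3, 1, 0, 0, 0, 0.06, 0, 2.8, 1, 0, 0, 0, 0.06, 0, 3.02, 1, 0, 0, 0, 0.06, 0, 3.02, 1])

```text
time: 9.63
ee_pos: [0.5735, 0.0187, 0.0778]
eef_rot: [1.0, 0.002, -0.002, -0.0]
ft_force: [-0.2, 0.2, 0.6]
width: 0.0867
grip_force: 0.0
```

Emit:
drive_tool(series=[0, 0, 0, 0, 0, 0, -1, 0, 0, 0, 0, 0, 0, -1, 0, 0, 0, 0, 0, 0, -1, 0, 0, 0, 0, 0, 0, -1, 0, 0, 0, 0, 0, 0, -1, 0, 0, 0, 0, 0, 0, -1], grip_force=30)

```text
time: 10.13
ee_pos: [0.5746, 0.0187, 0.0796]
eef_rot: [1.0, 0.001, -0.0, 0.0]
ft_force: [1.0, 0.7, -1.0]
width: 0.0547
grip_force: 0.0
```

Emit:
drive_tool(series=[0, 0, 0, 0, 0, 0, -1, 0, 0, 0, 0, 0, 0, -1, 0, 0, 0, 0, 0, 0, -1, 0, 0, 0, 0, 0, 0, -1], grip_force=30)

```text
time: 10.47
ee_pos: [0.5746, 0.0188, 0.0795]
eef_rot: [1.0, 0.001, -0.0, -0.0]
ft_force: [-1.9, -0.2, 4.5]
width: 0.051
grip_force: 30.0
```

Emit:
drive_tool(series=[0, 0, 0, 0, 0, -0.3, -1, 0, 0, 0, 0, 0, -0.8, -1, 0, 0, 0, 0, 0, -1.4, -1, 0, 0, 0, 0, 0, -2.0, -1, 0, 0, 0, 0, 0, -2.6, -1, 0, 0, 0, 0, 0, -3.1, -1, 0, 0, 0, 0, 0, -3.3, -1, 0, 0, 0, 0, 0, -3.3, -1])

```text
time: 11.13
ee_pos: [0.575, 0.0188, 0.2127]
eef_rot: [1.0, 0.001, 0.001, 0.0]
ft_force: [0.2, 0.2, -5.8]
width: 0.0514
grip_force: 29.9
```

```bash
python3 - <<'E'
from h import *
s=telemetry.read_state(); print(s['ft_force'],s['width'],s['ee_pos']); rel([.4485,.335,.2115],mk([0,0,-1],0)); rel([.4485,.335,.2115],R.from_quat(s['eef_rot']))
E
```

```text
[ 0.15469422  0.18300623 -5.79958742] 0.05136227689210468 [0.57501206 0.01878671 0.21270398]
turn [ 0.   -0.02  0.02] shift [-3.147 -7.912  0.024]
turn [0. 0. 0.] shift [-3.147 -7.912  0.024]
```

Emit:
drive_tool(series=[0, 0, -0.5, -0.2, -0.5, 0, -1, 0, 0, -1.2, -0.6, -1.4, 0, -1, 0, 0, -1.8, -1, -2.4, 0, -1, 0, 0, -2.5, -1.3, -3.3, 0, -1, 0, 0, -3.2, -1.7, -4.2, 0, -1, 0, 0, -4, -2, -5.1, 0, -1, 0, 0, -4.7, -2.4, -6, 0, -1, 0, 0, -5.4, -2.75, -6.9, 0, -1, 0, 0, -6, -3, -7.6, 0, -1, 0, 0, -6, -3.15, -7.9, 0, -1])

```text
time: 11.97
ee_pos: [0.444, 0.3385, 0.2097]
eef_rot: [0.964, 0.264, -0.002, -0.001]
ft_force: [-0.3, 0.7, -5.4]
width: 0.0509
grip_force: 29.9
```

```bash
python3 - <<'E'
from h import *
s=telemetry.read_state(); print(s['ee_pos'],s['joint_positions'][6])
save('scene','sc5.png'); save('side','sd5.png')
c=[cv2.resize(cv2.imread('pics/'+f)[y0:y0+160,x0:x0+200],(400,320),interpolation=2) for f,x0,y0 in(('sc5.png',330,100),('sd5.png',180,80))]
cv2.imwrite('pics/v5.png',np.hstack(c))
E
```

```text
[0.44404251 0.33854615 0.20969265] -2.017461031947265
```

View pics/v5.png

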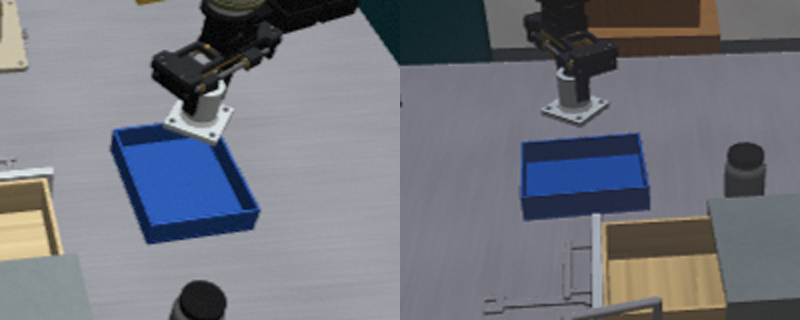

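The side and scene views show the housing level in the grip above the middle of the tray. I'll lower it.

Emit:
drive_tool(series=[0, 0, 0, 0, 0, 0.4, -1, 0, 0, 0, 0.05, 0, 1, -1, 0, 0, 0, 0.05, 0, 1.6, -1, 0, 0, 0, 0.05, 0, 2.2, -1, 0, 0, 0, 0.05, 0, 2.7, -1, 0, 0, 0, 0.05, 0, 3.1, -1, 0, 0, 0, 0.05, 0, 3.3, -1, 0, 0, 0, 0.05, 0, 3.4, -1, 0, 0, 0, 0.05, 0, 3.4, -1])

```text
time: 12.82
ee_pos: [0.4492, 0.3347, 0.0743]
eef_rot: [0.966, 0.26, -0.001, 0.0]
ft_force: [-0.4, -0.4, -5.7]
width: 0.0516
grip_force: 29.9
```

Emit:
drive_tool(series=[0, 0, 0, 0, 0, 0.06, -1, 0, 0, 0, 0, 0, 0.12, -1, 0, 0, 0, 0, 0, 0.18, -1, 0, 0, 0, 0, 0, 0.22, -1, 0, 0, 0, 0, 0, 0.22, -1])

```text
time: 13.23
ee_pos: [0.4494, 0.3354, 0.0663]
eef_rot: [0.966, 0.26, -0.0, -0.0]
ft_force: [0.3, 0.1, -6.0]
width: 0.0512
grip_force: 29.9
```

Emit:
drive_tool(series=[0, 0, 0, 0, 0, 0.03, -1, 0, 0, 0, 0, 0, 0.06, -1, 0, 0, 0, 0, 0, 0.08, -1, 0, 0, 0, 0, 0, 0.1, -1, 0, 0, 0, 0, 0, 0.1, -1, 0, 0, 0, 0, 0, 0.1, -1])

```text
time: 13.73
ee_pos: [0.4494, 0.3355, 0.0626]
eef_rot: [0.966, 0.26, -0.0, -0.0]
ft_force: [-0.7, -1.2, -3.0]
width: 0.0511
grip_force: 30.0
```

Contact has begun, so I'll ease down a little more.

Emit:
drive_tool(series=[0, 0, 0, 0, 0, 0.02, -1, 0, 0, 0, 0, 0, 0.04, -1, 0, 0, 0, 0, 0, 0.04, -1, 0, 0, 0, 0, 0, 0.04, -1])

```text
time: 14.07
ee_pos: [0.4495, 0.3355, 0.0624]
eef_rot: [0.966, 0.26, -0.0, 0.0]
ft_force: [-6.0, -7.5, 16.6]
width: 0.0514
grip_force: 30.0
```

Emit:
drive_tool(series=[0, 0, 0, 0, 0, -0.04, -1, 0, 0, 0, 0, 0, -0.04, -1, 0, 0, 0, 0, 0, -0.04, 0.95, 0, 0, 0, 0, 0, -0.04, 0.95, 0, 0, 0, 0, 0, -0.04, 0.95, 0, 0, 0, 0, 0, -0.04, 0.95, 0, 0, 0, 0, 0, -0.04, 0.95, 0, 0, 0, 0, 0, -0.04, 0.95])

```text
time: 14.73
ee_pos: [0.4495, 0.3356, 0.0625]
eef_rot: [0.966, 0.26, -0.0, -0.0]
ft_force: [0.2, -0.0, 0.6]
width: 0.0813
grip_force: 0.0
```

Emit:
drive_tool(series=[0, 0, 0, 0, 0, -0.4, 0.95, 0, 0, 0, 0, 0, -1, 0.95, 0, 0, 0, 0, 0, -1.8, 0.95, 0, 0, 0, 0, 0, -2.7, 0.95, 0, 0, 0, 0, 0, -3.5, 0.95, 0, 0, 0, 0, 0, -4, 0.95, 0, 0, 0, 0, 0, -4.5, 0.95, 0, 0, 0, 0, 0, -4.5, 0.95, 0, 0, 0, 0, 0, -4.5, 0.95])

```text
time: 15.48
ee_pos: [0.4499, 0.3358, 0.2432]
eef_rot: [0.966, 0.26, 0.001, -0.0]
ft_force: [0.9, -0.4, -0.4]
width: 0.0847
grip_force: 0.0
```

```bash
python3 - <<'E'
from h import *
s=telemetry.read_state(); print(s['ee_pos'],s['ft_force'],s['width'])
a=save('scene','sc6.png'); b=save('side','sd6.png')
cv2.imwrite('pics/v6.png',np.hstack([cv2.resize(i[y0:y0+220,x0:x0+300,::-1],(400,293)) for i,x0,y0 in((a,170,110),(b,200,110))]))
E
```

```text
[0.44990293 0.3358021  0.24321301] [ 0.91614524 -0.36432218 -0.36274496] 0.0847230742531795
```

View pics/v6.png

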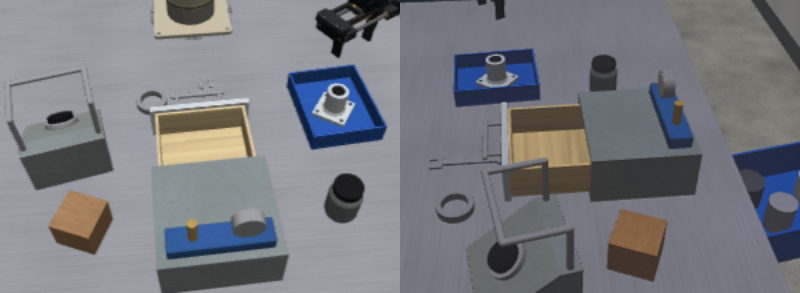

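The housing stands upright in the middle of the tray (scene crop (334,102), side crop (496,72)). The drawer is open, the button is up, and the wrench, ring, carton and jar look where they were.

```bash
python3 -c "
from bench import r
print(r.close_job())"
```

```text
the job is handed in; nothing more can be done
None
```

The job is handed in, with no verdict returned: I pressed the button to its stop and it came back up, pulled the drawer about 166 mm open, and left the housing standing upright and released in the tray; the wrench, ring, carton and jar looked unmoved in the last pictures.

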